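Close up the tiffin carrier

ROBOT

A 7-joint arm with a two-finger parallel gripper is mounted at the origin on the work surface. World frame = base frame: x ahead of the robot, y to its left, z up, the work surface at z = 0. Lengths are in m, angles in rad, forces in N, time in s.
With the tool pointing down it reaches from about 0.425 to 0.925 m from the base axis. Payload 6.8 kg.
Tool frame: the origin (TCP) lies midway between the tips of the shut fingers; the grasp point (between the pads) lies r.grip_point_offset behind it (r.grip_point_offset is the distance from the TCP to the grasp point, in m); z points along the fingers, y is the direction in which the jaws open and shut (so a half turn about z gives the same grasp; the last joint's range is limited). The gripper opens to 85 mm and grips with 20 to 120 N. Pads are 22 mm wide; open, the fingers measure 114 mm over their backs; the gripper's body (76 mm by 85 mm) begins 54 mm behind the grasp point. The pads swing forward as they close: fully open they stand 13 mm farther back than shut.
Start: joints at [1.012, 0.477, 0.022, 1.555, -0.011, 1.109, -0.083], TCP at [0.294, -0.608, 0.231] pointing down, gripper open.
Joint ranges: [-2.96, 2.96], [-0.34, 2.1], [-1.41, 1.46], [0.24, 2.44], [-1.37, 4.51], [0.17, 1.92], [-2.96, 2.96]. Speed limits (rad/s): [2.39, 2.39, 3.14, 3.14, 3.14, 3.14, 3.14].

INTERFACE

Orientations are given as a rotation vector (axis times angle).
In Python, from bench import r gives the robot as it stands. The module is installed in compiled form; this text tells all that it offers.
- The arm moves only by the tool play_rows, never from a script. Its argument "deltas" is a list of rows, each a list of 3 entries, a list of its own where there are three numbers: the finger opening in mm, from 0 to 85.4, then the shift along the tool's x, y, z in mm, then the turn, a rotation vector about the tool's x, y, z in rad. A call has 1 to 8 rows; each row is the pose to reach, as a shift and turn from the pose measured when the call began, along the tool's axes at that moment; what a row does not reach only later rows make up. A row lasts 1/8 s, in which the tool goes at most 62.5 mm and 10.7 degrees, less where a joint would pass 70% of its speed; a pose out of reach is approached as far as the arm can. A call with a gripper value outside its range is refused whole. The fingers move at their own pace and stop on an object; "squeeze" is the grip in N (left out, the last holds). Time passes only in rows, so rows that repeat a pose let the fingers close. It gives the time, the measured TCP pose, the force and the opening at its end, in the units of the state.
- r.get_obs(): the state, without advancing time (a new reading comes with each control period).
- r.grab_frame(name): name is "side" or "top"; returns (picture, depth): 400x640x3 uint8, red, green, blue; 400x640 float32, m along the optical axis (not along the pixel's ray), 0 where there is no reading.
- r.camera_model(name): a dict with "mtx" (3x3 intrinsics, pixels), "rvec" (rotation vector, rad) and "tvec" (3), from world to camera coordinates, as OpenCV has them. Camera axes: x right, y down, z forward; pixel columns grow to the right and rows downward; lengths in m; the calibration is good to about 2 mm. A picture is of the moment at which its call begins. camera_model takes no time and is no camera call.
- r.hand_in(): hands the job in, once; it reports no verdict.
The state is a dict: "clock": time; "joints": joint angles; "qvel": joint speeds; "tau": joint torques, N m; "tcp_pos": TCP position; "orientation": TCP orientation; "contact_force": force on the tool from outside, world axes, zero at the start; "moment": the same for the moment, N m; "grip_width": finger opening in m.
Only numpy, scipy, OpenCV 4.12 (cv2) and the standard library are available. Lean on these libraries where they do the work, as an engineer would, in place of code of your own. Each camera call takes 0.05 s, during which the arm holds its last target. There are 200 camera calls.

TASK

Close up the tiffin carrier with light fingertip presses, in this order: press its raised lid shut at the round thumb rest, then press the spring clip at the lid's front edge well down so that it folds over the rim, and last press the rubber vent plug on the lid fully in. Press each one gently and do not grasp, lift or shove the carrier along; leave the mortar, cup, basket and tray where they stand, and finish clear of everything.

Things in the scene. Friction and masses are not known exactly. Their poses are not given: they have to be found in the camera images.
- tiffin: Round two-tier aluminium tiffin carrier, 166 mm across its rim, loose on the bench (about 0.9 kg). Origin at the centre of its underside, z up; its +x axis points to its FRONT (clip side), the lid's hinge is at the back. Rim 118 mm, shut lid's flat upper face 127 mm above the bench. A wire bail handle is folded down round its back, reaching 111 mm from the centre, 60 to 100 mm up.
- lid (a joint): Angle of the lid in rad about a level hinge at the back of the rim (86 mm behind the carrier's centre, 121 mm above the bench): 0 = shut, positive = front raised, starts 0.2 to 0.4; a soft seal lets it go to -0.02. The hinge is stiff, so the lid stays where it is left; about 3 N down on the thumb rest moves it.
- lid_rest (a point): Centre of the upper face of the round thumb rest, a flat boss 34 mm across standing 3 mm proud on the lid, midway across it, 136 mm from the hinge and 50 mm ahead of the lid's centre. With the lid shut it lies 130 mm above the bench, 50 mm ahead (+x of tiffin) of the carrier's centre. The point's axes turn with the lid (x forwards, z out of the lid).
- clip (a joint): Angle (rad) of the spring clip, a steel flap 36 mm wide, 50 mm long hinged on the lid's front edge: 0 = straight out in the lid's plane, negative = raised (starts -0.4 to -0.15), positive = folded down; closed from 0.6, stops at 1.0. About 1.5 N at its middle folds it; it stays where left. With the lid shut its hinge line is level, 88 mm ahead of the carrier's centre, 124 mm above the bench.
- clip_pad (a point): Middle of the clip's upper face, 25 mm out from the clip's hinge; moves with clip and lid (x points out along the flap, z out of its upper face). A fingertip brought straight down with its middle 25 mm ahead of the clip's hinge (113 mm ahead of the carrier's centre) closes it by going some 25 mm below the hinge's height, to about 99 mm above the bench.
- plug (a joint): Travel of the rubber vent plug in m: 0 = standing up, grows as it is pressed into the lid, stops at 0.008 (fully in). It starts at 0, needs about 3 N and stays where it is left.
- plug_top (a point): Centre of the flat top of the round rubber vent plug, 28 mm across, on the lid 64 mm from the lid's hinge (22 mm behind the lid's centre). With the lid shut the plug top is 138 mm above the bench when up, 130 mm when fully in (3 mm above the lid's face). z points out of the lid.
- mortar: Bystander: grey stone mortar, 112 mm across, 75 mm high; origin at the centre of its underside.
- cup: Bystander: grey plastic cup, 76 mm across, 95 mm high; origin at the centre of its underside.
- basket: Bystander: round bamboo rice basket, 140 mm across, 80 mm high; origin at the centre of its underside.
- tray: Bystander: stainless tray, 200 x 280 mm, 22 mm high; origin at the centre of its underside.

How it is judged:
On the way, in this order (a step that is already met when the one before it is completed fails the run):
1. the lid is pressed shut while the clip is still open and the plug still up (value of joint lid below 0.04 rad and value of joint clip below 0.3 rad and value of joint plug below 0.003 m), for 0.1 s.
2. the clip is folded down over the rim, the plug still up (value of joint clip above 0.6 rad and value of joint lid below 0.04 rad and value of joint plug below 0.003 m), for 0.1 s.
3. the vent plug is pressed in (value of joint plug above 0.0055 m and value of joint clip above 0.6 rad and value of joint lid below 0.04 rad), for 0.1 s.
At the end, for the whole second after the job is handed in: Lid shut (joint below 0.04 rad), clip folded down (above 0.6 rad), plug in (more than 5.5 mm of its 8 mm); the carrier upright and at rest on the bench within 30 mm of where it stood, each bystander within 20 mm of where it stood (all of step 3 and angle between tiffin's own z axis and vertical below 0.05 rad and height (world z) of tiffin below 0.006 m and linear speed of tiffin below 0.02 m/s and distance of each of mortar, cup, basket, tray from where it was at the start of the episode below 0.02 m and distance of tiffin from where it was at the start of the episode below 0.03 m); the robot touches nothing.
It fails at once if the clip is folded down while the lid is still up (value of joint clip above 0.3 rad and value of joint lid above 0.08 rad).
It fails at once if the vent plug is pressed in before the clip is closed (value of joint plug above 0.004 m and value of joint clip below 0.5 rad).
It fails at once if the carrier is pressed hard (over 25 N) (contact force between the arm and tiffin above 25 N).
It fails at once if the carrier is lifted (over 10 mm), tipped (over 0.15 rad) or shoved (over 30 mm) (height (world z) of tiffin above 0.01 m or angle between tiffin's own z axis and vertical above 0.15 rad or distance of tiffin from where it was at the start of the episode above 0.03 m).
It fails at once if a bystander is moved more than 20 mm (distance of any of mortar, cup, basket, tray from where it was at the start of the episode above 0.02 m).
It also fails if it takes over 51 s, if anything falls off the work surface, if the arm or the gripper's body presses on something with over 40 N, if the wrist force passes 120 N, or if a joint passes its speed limit or range.

## Working session

There is one attempt and no reset: what is moved stays moved. The work goes in short steps, Python scripts to look and compute and a tool call to move; the robot and the scene stay as the last step left them, time stands still between calls to the robot, and variables do not carry over. Pictures are saved under pics/ and viewed, about 8 in all and at most 12, crops included, and the job is handed in when it is done.

Besides the shell and the picture viewer there is one more tool, called after "Request:" as name(argument=value, ...), one argument or row to a line, values as JSON. play_rows: Moves the arm, as the interface text tells. Its arguments: {"type":"object","properties":{"deltas":{"type":"array"},"squeeze":{"type":"number"}},"required":["deltas"]}

```bash
mkdir -p pics; cat > h.py <<'E'
import numpy as np, cv2
from bench import r
def cam(n):
    c=r.camera_model(n); R=cv2.Rodrigues(np.array(c["rvec"],float))[0]; return np.array(c["mtx"],float),R,np.array(c["tvec"],float).ravel()
def cloud(n,d):
    K,R,t=cam(n); v,u=np.mgrid[:400,:640]
    P=np.stack([(u-K[0,2])/K[0,0]*d,(v-K[1,2])/K[1,1]*d,d],-1)
    return (P-t)@R
def grab(n,tag):
    p,d=r.grab_frame(n); np.savez(f"{n}_{tag}.npz",p=p,d=d); cv2.imwrite(f"pics/{n}_{tag}.png",p[:,:,::-1]); return p,d
E
python3 - <<'E'
from h import *
for n in("top","side"):
    p,d=grab(n,"0"); K,R,t=cam(n); print(n,-R.T@t,R[2],K[0,0])
o=r.get_obs(); print(o); print(r.grip_point_offset)
E
```

```text
top [ 0.56133406 -0.0983287   1.55939071] [ 0.04549338  0.00196613 -0.99896271] 398.4248825628759
side [-0.20412148  0.87873348  0.93316465] [ 0.54227045 -0.64144177 -0.54267413] 469.46432860773916
{'clock': 0.1, 'joints': array([ 1.01187242,  0.47773331,  0.02233378,  1.55637439, -0.01148835,
        1.10927088, -0.08309512]), 'qvel': array([ 0.00052932, -0.00215656,  0.00159945, -0.00518657, -0.00100373,
        0.00110653,  0.00071374]), 'tau': array([ 4.92230451e-03, -5.97763968e+01,  1.61379833e+00, -2.81953633e+01,
        1.27655827e-02,  5.07349920e-03, -5.87963086e-05]), 'tcp_pos': array([ 0.29385929, -0.60707932,  0.2304029 ]), 'orientation': array([-3.06056111e+00, -7.01874863e-01,  7.75119579e-04]), 'contact_force': array([-0.09046524,  1.09085076,  0.11011072]), 'moment': array([-0.0314132 , -0.01026133,  0.03185344]), 'grip_width': 0.08524214998234925}
0.0187
```

View pics/top_0.png

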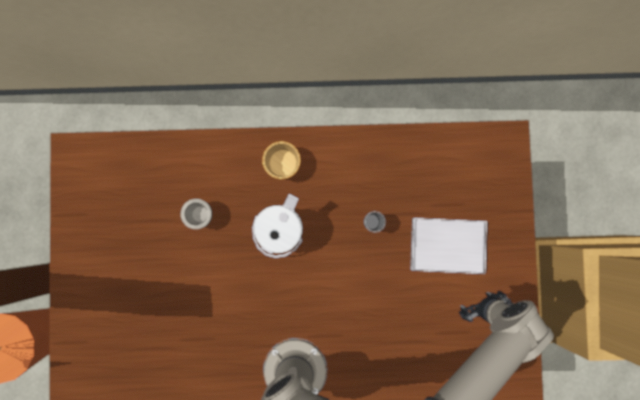

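View pics/side_0.png

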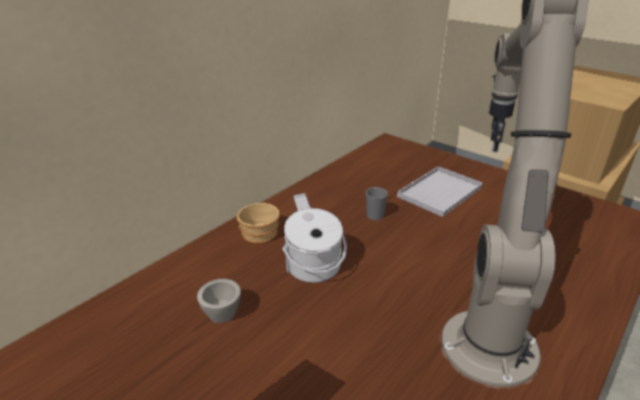

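The top view shows the white lid at about (278,231), the black plug at (274,235), the thumb rest at about (284,217) and the clip at (292,200). The front points roughly +x with a little -y. The side view agrees: plug (316,233), clip (302,204).

```bash
python3 - <<'E'
from h import *
for n,box in(("top",(185,265,245,310)),("side",(190,282,275,352))):
    f=np.load(n+"_0.npz"); p,d=f["p"].astype(int),f["d"]; P=cloud(n,d)
    m=np.zeros((400,640),bool); m[box[0]:box[1],box[2]:box[3]]=1
    m&=(d>0)
    hi=m&(P[...,2]>0.122)
    g=p.max(2)-p.min(2)<30
    # table check
    tb=m&~g&(P[...,2]<.03); print(n,"table z",np.median(P[tb][:,2]), "hi n",hi.sum())
    dark=m&(p.max(2)<60)&(P[...,2]>.11); print("plug pix",np.argwhere(dark).mean(0)[::-1],dark.sum(),"P",np.median(P[dark],0))
    X=P[hi&~dark&g]
    # RANSAC plane
    rng=np.random.default_rng(0);best=None
    for _ in range(500):
        a=X[rng.choice(len(X),3,False)]; nn=np.cross(a[1]-a[0],a[2]-a[0]); l=np.linalg.norm(nn)
        if l<1e-5: continue
        nn/=l; k=np.abs((X-a[0])@nn)<.003
        if best is None or k.sum()>best.sum(): best=k
    Y=X[best];c=Y.mean(0);nn=np.linalg.svd(Y-c)[2][2];nn*=np.sign(nn[2])
    print("plane n",nn,"tilt",np.arccos(nn[2]),"front yaw",np.arctan2(-nn[1],-nn[0]),"cent",c,"inl",len(Y),len(X))
    cnt=cv2.findContours((hi&g|dark).astype(np.uint8),0,1)[0]; cnt=max(cnt,key=len); 
    out=X[~best]; print("outliers z",np.percentile(out[:,2],[5,50,95]) if len(out) else 0)
    far=X[X[:,2]>np.percentile(X[:,2],96)]; print("top pts",far.mean(0),X[:,2].max(),"zmin..",X[:,2].min())
    pix=cv2.resize(f["p"][box[0]-10:box[1]+10,box[2]-10:box[3]+10,::-1],None,fx=5,fy=5,interpolation=2); cv2.imwrite(f"pics/{n}_c.png",pix[:, :])
    print(pix.shape)
a=cv2.imread("pics/top_c.png");b=cv2.imread("pics/side_c.png");h=max(a.shape[0],b.shape[0])
z=np.hstack([cv2.copyMakeBorder(i,0,h-i.shape[0],0,0,0) for i in(a,b)]);s=800/z.shape[1];cv2.imwrite("pics/crop0.png",cv2.resize(z,None,fx=s,fy=s));print(s)
E
```

```text
top table z -0.0002623224487938015 hi n 1851
plug pix [274.         234.94736842] 19 P [0.52275523 0.05232084 0.15087609]
plane n [-0.17625137  0.09884687  0.97936957] tilt 0.20347855304799492 front yaw -0.5111191282250247 cent [0.54757723 0.0386094  0.14572536] inl 1175 1832
outliers z [0.12618287 0.1464065  0.18139259]
top pts [ 0.64664695 -0.01556591  0.18095864] 0.19432275024630646 zmin.. 0.12223885608313834
(500, 425, 3)
side table z -0.0003723070655376383 hi n 2120
plug pix [316.1025641  232.79487179] 39 P [0.51734604 0.06018663 0.14815436]
plane n [-0.17608721  0.10393224  0.97887251] tilt 0.20592382785483906 front yaw -0.5332059004312648 cent [0.54211729 0.04675057 0.14309756] inl 1602 2081
outliers z [0.12726663 0.15091288 0.18195211]
top pts [ 0.64678949 -0.01442834  0.17974832] 0.189969381999539 zmin.. 0.12259609738184735
(560, 485, 3)
0.8791208791208791
```

View pics/crop0.png

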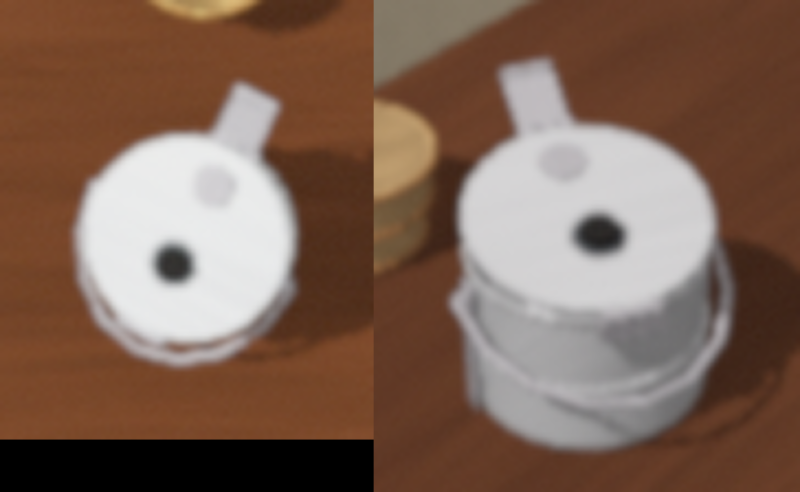

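```bash
cat >> h.py <<'E'
def tri(a,b):
    Ms=[]
    for n in("top","side"):
        K,R,t=cam(n); Ms.append(K@np.c_[R,t])
    X=cv2.triangulatePoints(Ms[0],Ms[1],np.array(a,float).reshape(2,1),np.array(b,float).reshape(2,1)).ravel(); X=X[:3]/X[3]
    e=[np.linalg.norm((M@np.r_[X,1])[:2]/(M@np.r_[X,1])[2]-q) for M,q in zip(Ms,(a,b))]
    return X,e
def ray(n,uv,z):
    K,R,t=cam(n); d=R.T@np.linalg.inv(K)@np.r_[uv,1.]; c=-R.T@t; return c+d*(z-c[2])/d[2]
E
python3 - <<'E'
from h import *
P={}
for k,a,b in(("plug",(274,234.9),(316.1,232.8)),("rest",(283.9,217.3),(308.1,216.4)),("tip",(294.1,197.1),(299.7,194.8))):
    P[k],e=tri(a,b); print(k,P[k],e)
for a,b in(("plug","rest"),("plug","tip"),("rest","tip")):
    v=P[b]-P[a]; print(a,b,np.arctan2(v[1],v[0]),np.linalg.norm(v),v[2])
# lower-body centre/lid centre: fit ellipse centre of lid white mask on top
for n,z in(("top",.145),("side",.145)):
    p=np.load(n+"_0.npz")["p"].astype(int)
    m=((p.min(2)>170)if n=="top" else (p.min(2)>195)).astype(np.uint8)
    c=[q for q in cv2.findContours(m,0,1)[0] if cv2.pointPolygonTest(cv2.convexHull(q),(278,228)if n=="top" else (312,225),False)>0]
    c=max(c,key=cv2.contourArea); e=cv2.fitEllipse(cv2.convexHull(c)); print(n,e,ray(n,e[0],.127+.086*.203))
E
```

```text
plug [0.52282329 0.05367641 0.14108576] [np.float64(0.018066812753878166), np.float64(0.01603536894418783)]
rest [0.58495729 0.01678175 0.15247012] [np.float64(0.31101851896161914), np.float64(0.26418683738788945)]
tip [ 0.65342242 -0.02260815  0.18329817] [np.float64(0.3407555348832132), np.float64(0.27477895201923747)]
plug rest -0.5358421307847674 0.07315362875138522 0.011384355087772163
plug tip -0.5286554653088502 0.15702659544488187 0.04221240940312529
rest tip -0.5220807003147092 0.08479036392163106 0.030828054315353126
top ((279.08758544921875, 224.43203735351562), (47.376930236816406, 61.3342399597168), 30.31352424621582) [0.5594209  0.03439329 0.144458  ]
side ((312.89495849609375, 229.30661010742188), (40.39955520629883, 54.946563720703125), 95.4479751586914) [0.53825487 0.04999623 0.144458  ]
```

```bash
python3 - <<'E'
from h import *
th=.205; u=np.array([np.cos(-.528),np.sin(-.528)])
for k,x,z,a,b in(("plug",-86+64*np.cos(th)-15*np.sin(th),.148,(274,234.9),(316.1,232.8)),("rest",-86+136*np.cos(th)-9*np.sin(th),.1575,(283.9,217.3),(308.1,216.4))):
    for n,q in(("top",a),("side",b)):
        w=ray(n,q,z); print(k,n,w[:2],"centre",w[:2]-u*x/1000)
E
```

```text
plug top [0.52296179 0.0528946 ] centre [0.54576102 0.03959732]
plug side [0.51651498 0.06090531] centre [0.53931421 0.04760803]
rest top [0.58403412 0.01566459] centre [0.5448858 0.0384972]
rest side [0.58052463 0.02278266] centre [0.5413763  0.04561527]
```

Request:
play_rows(
  deltas=[
    [0, [45, -37, 0], [0, 0, 0.12]],
    [0, [90, -74, 0], [0, 0, 0.24]],
    [0, [135, -110, 0], [0, 0, 0.36]],
    [0, [180, -147, 0], [0, 0, 0.49]],
    [0, [225, -184, 0], [0, 0, 0.61]],
    [0, [270, -221, 0], [0, 0, 0.73]],
    [0, [315, -257, 0], [0, 0, 0.86]],
    [0, [360, -294, 0], [0, 0, 0.98]],
  ],
  squeeze=20,
)

```text
clock: 1.1
tcp_pos: [0.4901, -0.1839, 0.2308]
orientation: [-3.029, 0.828, 0.002]
contact_force: [0.3, -0.4, 0.2]
grip_width: 0.0001
```

```bash
cat >> h.py <<'E'
from scipy.spatial.transform import Rotation as Ro
U=np.array([np.cos(-.528),np.sin(-.528)])
def go(target,yaw=-.528):
    o=r.get_obs(); R=Ro.from_rotvec(o["orientation"]); M=R.as_matrix()
    T=np.c_[[np.cos(yaw),np.sin(yaw),0],[np.sin(yaw),-np.cos(yaw),0],[0,0,-1]]
    print("t",o["clock"],"tcp",o["tcp_pos"].round(4),"F",o["contact_force"].round(2),"q",o["joints"].round(2))
    print("shift mm",(M.T@(np.array(target)-o["tcp_pos"])*1000).round(1),"turn",(R.inv()*Ro.from_matrix(T)).as_rotvec().round(3))
E
python3 -c "
from h import *
go([.584,.018,.21])"
```

```text
t 1.1 tcp [ 0.4901 -0.1839  0.2308] F [ 0.29 -0.37  0.18] q [ 0.26  0.23 -0.02  1.91  0.    1.   -1.87]
shift mm [ -21.8 -221.5   20.9] turn [-0.001  0.002 -0.005]
```

Request:
play_rows(
  deltas=[
    [0, [-4, -45, 0], [0, 0, 0]],
    [0, [-9, -90, 0], [0, 0, 0]],
    [0, [-13, -135, 0], [0, 0, 0]],
    [0, [-18, -180, 0], [0, 0, 0]],
    [0, [-22, -221, 10], [0, 0, 0]],
    [0, [-22, -221, 20], [0, 0, 0]],
    [0, [-22, -221, 20], [0, 0, 0]],
    [0, [-22, -221, 20], [0, 0, 0]],
  ],
)

```text
clock: 2.1
tcp_pos: [0.5832, 0.0159, 0.211]
orientation: [-3.029, 0.831, 0.002]
contact_force: [0.4, 0.6, -0.2]
grip_width: -0.0003
```

```bash
python3 - <<'E'
from h import *
go([.584,.018,.18])
o=r.get_obs(); tp=o["tcp_pos"]; out=[]
for n,c in(("top",(278,225)),("side",(312,215))):
    p,d=grab(n,"1"); K,R,t=cam(n); q=K@(R@tp+t); q=q[:2]/q[2]; print(n,"tcp px",q)
    x0,y0=c[0]-50,c[1]-60; im=cv2.resize(p[y0:y0+110,x0:x0+100,::-1],None,fx=4,fy=4,interpolation=2).copy(); 
    cv2.circle(im,tuple(((q-[x0,y0]+.5)*4).astype(int)),3,(0,0,255),1); out.append(im)
cv2.imwrite("pics/near1.png",np.hstack(out))
E
```

```text
t 2.1 tcp [0.5832 0.0159 0.211 ] F [ 0.36  0.56 -0.23] q [-0.04  0.35 -0.12  1.79  0.05  1.   -2.28]
shift mm [-0.4 -2.2 31. ] turn [ 0.     0.001 -0.008]
top tcp px [282.54085399 217.31931402]
side tcp px [308.50787731 199.84578414]
```

View pics/near1.png

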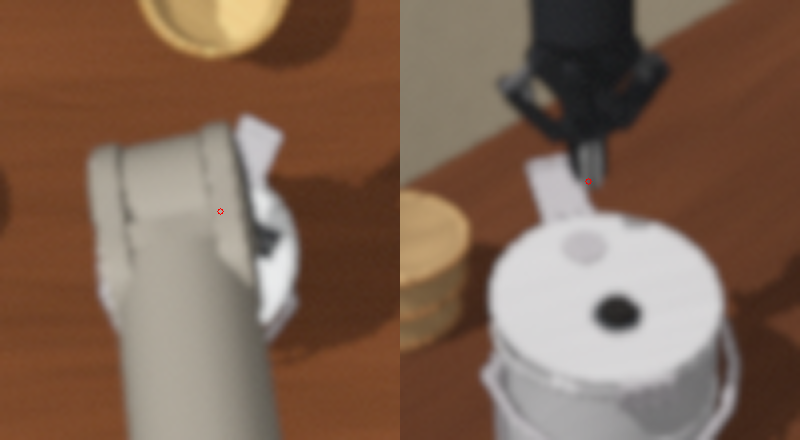

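The side crop shows the fingertip at about (590,187), roughly 1.5 px below its projected position. The side camera therefore reads a bit low, so I'll trust the top view. The tip is above the thumb rest at (585,247), and I'll press the lid in steps.

Request:
play_rows(
  deltas=[
    [0, [0, 0, 25], [0, 0, 0]],
    [0, [0, 0, 45], [0, 0, 0]],
    [0, [0, 0, 51], [0, 0, 0]],
    [0, [0, 0, 56], [0, 0, 0]],
    [0, [1, 0, 61], [0, 0, 0]],
    [0, [1, 0, 66], [0, 0, 0]],
  ],
)

```text
clock: 2.95
tcp_pos: [0.5855, 0.0154, 0.146]
orientation: [-3.028, 0.832, -0.003]
contact_force: [-0.0, -1.3, 2.3]
grip_width: 0.0
```

Contact shows about 2.3 N and the lid is moving. Continuing down to z ≈ 0.130.

Request:
play_rows(
  deltas=[
    [0, [1, 0, 4], [0, 0, 0]],
    [0, [1, 0, 8], [0, 0, 0]],
    [0, [2, 0, 12], [0, 0, 0]],
    [0, [2, 0, 14], [0, 0, 0]],
    [0, [2, 0, 15], [0, 0, 0]],
    [0, [2, 0, 15.5], [0, 0, 0]],
    [0, [2, 0, 15.5], [0, 0, 0]],
  ],
)

```text
clock: 3.82
tcp_pos: [0.5872, 0.0145, 0.1305]
orientation: [-3.028, 0.832, -0.003]
contact_force: [0.5, -0.5, 1.3]
grip_width: -0.0
```

Request:
play_rows(
  deltas=[
    [0, [0, 0, 0.7], [0, 0, 0]],
    [0, [0, 0, 1.2], [0, 0, 0]],
    [0, [0, 0, 1.5], [0, 0, 0]],
    [0, [0, 0, 1.5], [0, 0, 0]],
  ],
)

```text
clock: 4.32
tcp_pos: [0.5873, 0.0144, 0.129]
orientation: [-3.028, 0.831, -0.003]
contact_force: [-0.8, -1.3, 2.8]
grip_width: 0.0001
```

Request:
play_rows(
  deltas=[
    [0, [0, 0, -25], [0, 0, 0]],
    [0, [0, 0, -50], [0, 0, 0]],
    [0, [30, 0, -55], [0, 0, 0]],
    [0, [63, 0, -55], [0, 0, 0]],
    [0, [63, 0, -55], [0, 0, 0]],
    [0, [63, 0, -55], [0, 0, 0]],
  ],
)

```text
clock: 5.08
tcp_pos: [0.6405, -0.0171, 0.1835]
orientation: [-3.028, 0.831, -0.001]
contact_force: [0.8, -0.6, 0.2]
grip_width: 0.0
```

```bash
python3 - <<'E'
from h import *
go([.6416,-.0169,.16])
p,d=grab("side","2"); p2,d2=grab("top","2"); P=cloud("side",d)
f=np.load("side_0.npz")
m=np.zeros((400,640),bool); m[205:255,280:350]=1; m&=(p.min(2)>160)
X=P[m];X=X[np.abs(X[:,2]-.13)<.02]; print("lid z pct",np.percentile(X[:,2],[5,50,95])); A=np.c_[X[:,:2],np.ones(len(X))]; s=np.linalg.lstsq(A,X[:,2],rcond=None)[0]; print("slope along front",s[:2]@U)
x0,y0=262,155; a=cv2.resize(p[y0:y0+110,x0:x0+100,::-1],None,fx=4,fy=4,interpolation=2)
x0,y0=228,165; b=cv2.resize(p2[y0:y0+110,x0:x0+100,::-1],None,fx=4,fy=4,interpolation=2)
cv2.imwrite("pics/near2.png",np.hstack([b,a]))
E
```

```text
t 5.075 tcp [ 0.6405 -0.0171  0.1835] F [ 0.82 -0.57  0.16] q [ 0.    0.47 -0.1   1.68  0.05  0.99 -2.22]
shift mm [ 0.8 -0.6 23.5] turn [-0.002 -0.    -0.007]
lid z pct [0.12187182 0.12585739 0.1306832 ]
slope along front 0.018863414826132047
```

View pics/near2.png

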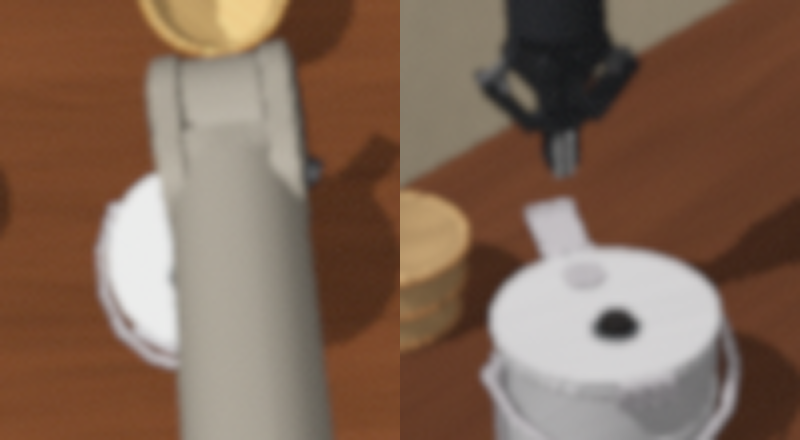

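The picture shows the lid shut (slope about 0.02), the clip still raised with its middle at about (557,230), the plug up at (615,324), and the tip above and slightly behind the clip's middle. I'll check that offset by projection.

```bash
python3 - <<'E'
from h import *
K,R,t=cam("side")
def pr(X): q=K@(R@np.array(X)+t); return ((q[:2]/q[2]-[262,155]+.5)*4+[400,0]).round(0)
o=r.get_obs()["tcp_pos"]; print("tcp proj",pr(o))
C=np.array([.544,.040])
for nm,x,z in(("plugtop",-.022,.138),("rest",.05,.130),("hinge",.088,.124),("mid-.3",.088+.0239,.1314),("end-.3",.088+.0478,.1388)):
    print(nm,pr(np.r_[C+U*x,z]))
E
```

```text
tcp proj [561. 169.]
plugtop [619. 314.]
rest [588. 270.]
hinge [573. 251.]
mid-.3 [563. 227.]
end-.3 [553. 203.]
```

Request:
play_rows(
  deltas=[
    [0, [2, -2, 20], [0, 0, 0]],
    [0, [2, -2, 36], [0, 0, 0]],
    [0, [2, -2, 44], [0, 0, 0]],
    [0, [2, -2, 51], [0, 0, 0]],
    [0, [2, -2, 58], [0, 0, 0]],
    [0, [2, -2, 64], [0, 0, 0]],
  ],
)

```text
clock: 5.92
tcp_pos: [0.6438, -0.0162, 0.1199]
orientation: [-3.028, 0.83, -0.003]
contact_force: [0.5, -1.0, 2.1]
grip_width: 0.0
```

Request:
play_rows(
  deltas=[
    [0, [0, 0, 6], [0, 0, 0]],
    [0, [0, 0, 11], [0, 0, 0]],
    [0, [0, 0, 16], [0, 0, 0]],
    [0, [0, 0, 20], [0, 0, 0]],
    [0, [0, 0, 22], [0, 0, 0]],
    [0, [0, 0, 23], [0, 0, 0]],
    [0, [0, 0, 23], [0, 0, 0]],
  ],
)

```text
clock: 6.8
tcp_pos: [0.6443, -0.0164, 0.0972]
orientation: [-3.028, 0.83, -0.005]
contact_force: [1.0, -1.0, 1.6]
grip_width: 0.0003
```

Request:
play_rows(
  deltas=[
    [0, [0, 0, 2], [0, 0, 0]],
    [0, [0, 0, 4], [0, 0, 0]],
    [0, [0, 0, 4], [0, 0, 0]],
    [0, [0, 0, -40], [0, 0, 0]],
    [0, [0, 0, -85], [0, 0, 0]],
    [0, [-40, 0, -90], [0, 0, 0]],
    [0, [-90, 0, -90], [0, 0, 0]],
    [0, [-137, 0, -90], [0, 0, 0]],
  ],
)

```text
clock: 7.8
tcp_pos: [0.5238, 0.0544, 0.1863]
orientation: [-3.028, 0.83, -0.002]
contact_force: [-0.3, 0.2, -0.5]
grip_width: 0.0002
```

Request:
play_rows(
  deltas=[
    [0, [0, 0, 0], [0, 0, 0]],
    [0, [0, 0, 0], [0, 0, 0]],
  ],
)

```text
clock: 8.05
tcp_pos: [0.5238, 0.0542, 0.1861]
orientation: [-3.029, 0.829, -0.002]
contact_force: [-0.3, 0.1, 0.3]
grip_width: -0.0001
```

```bash
python3 - <<'E'
from h import *
go([.526,.0525,.15])
p,d=grab("side","3"); p2,d2=grab("top","3"); P=cloud("side",d)
x0,y0=262,155; a=cv2.resize(p[y0:y0+110,x0:x0+100,::-1],None,fx=4,fy=4,interpolation=2).copy()
K,R,t=cam("side")
def pr(X): q=K@(R@np.array(X)+t); return (q[:2]/q[2]-[262,155]+.5)*4
o=r.get_obs()["tcp_pos"]; cc=pr(o); q=pr([o[0],o[1],.138]); print(cc,q)
x0,y0=228,165; b=cv2.resize(p2[y0:y0+110,x0:x0+100,::-1],None,fx=4,fy=4,interpolation=2)
cv2.imwrite("pics/near3.png",np.hstack([b,a]))
E
```

```text
t 8.05 tcp [0.5238 0.0542 0.1861] F [-0.27  0.06  0.27] q [-0.1   0.29 -0.15  1.95  0.05  0.9  -2.38]
shift mm [ 2.7  0.4 36.1] turn [-0.002 -0.001 -0.007]
[215.54162967 260.55778663] [216.65223907 315.72131957]
```

View pics/near3.png

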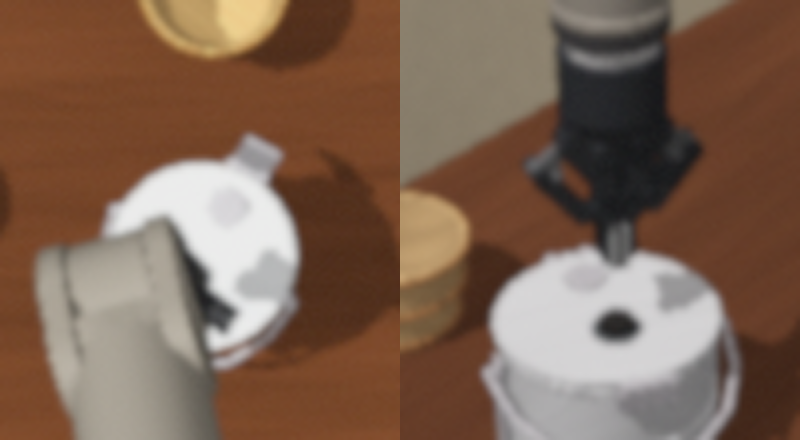

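The clip is folded down: it is foreshortened in the top view at (255,155) and gone from the side view. The plug top at (616,318) is directly below the fingertip at (618,262). Pressing the plug next.

Request:
play_rows(
  deltas=[
    [0, [2, 0, 25], [0, 0, 0]],
    [0, [2, 0, 42], [0, 0, 0]],
    [0, [2, 0, 47], [0, 0, 0]],
    [0, [2, 0, 50], [0, 0, 0]],
    [0, [2, 0, 52], [0, 0, 0]],
    [0, [2, 0, 53], [0, 0, 0]],
  ],
)

```text
clock: 8.9
tcp_pos: [0.5266, 0.0526, 0.1336]
orientation: [-3.028, 0.832, -0.003]
contact_force: [-2.0, -1.0, 3.0]
grip_width: -0.0003
```

Request:
play_rows(
  deltas=[
    [0, [0, 0, 1.5], [0, 0, 0]],
    [0, [0, 0, 2.5], [0, 0, 0]],
    [0, [0, 0, 3.5], [0, 0, 0]],
    [0, [0, 0, 4], [0, 0, 0]],
    [0, [0, 0, 4.5], [0, 0, 0]],
    [0, [0, 0, 4.5], [0, 0, 0]],
  ],
)

```text
clock: 9.65
tcp_pos: [0.5266, 0.0527, 0.129]
orientation: [-3.028, 0.832, -0.003]
contact_force: [-2.0, 0.2, 2.2]
grip_width: 0.0002
```

Request:
play_rows(
  deltas=[
    [0, [0, 0, 0.5], [0, 0, 0]],
    [0, [0, 0, 1], [0, 0, 0]],
    [0, [0, 0, 1.3], [0, 0, 0]],
    [0, [0, 0, 1.3], [0, 0, 0]],
  ],
)

```text
clock: 10.15
tcp_pos: [0.5267, 0.0527, 0.1287]
orientation: [-3.028, 0.832, -0.004]
contact_force: [-5.5, -0.6, 12.1]
grip_width: 0.0001
```

The press bottomed out at 12 N, so the plug is fully in. Retreating.

Request:
play_rows(
  deltas=[
    [0, [0, 0, -30], [0, 0, 0]],
    [0, [0, 0, -75], [0, 0, 0]],
    [0, [0, 0, -120], [0, 0, 0]],
    [0, [10, 50, -130], [0, 0, 0]],
    [0, [20, 100, -130], [0, 0, 0]],
    [0, [30, 150, -130], [0, 0, 0]],
    [0, [40, 200, -130], [0, 0, 0]],
    [0, [50, 250, -130], [0, 0, 0]],
  ],
)

```text
clock: 11.15
tcp_pos: [0.4413, -0.1894, 0.2584]
orientation: [-3.028, 0.832, -0.006]
contact_force: [0.2, 0.0, -0.5]
grip_width: -0.0003
```

Request:
play_rows(
  deltas=[
    [0, [10, 50, 0], [0, 0, 0]],
    [0, [20, 100, 0], [0, 0, 0]],
    [0, [20, 100, 0], [0, 0, 0]],
    [0, [20, 100, 0], [0, 0, 0]],
  ],
)

```text
clock: 11.65
tcp_pos: [0.4078, -0.2851, 0.2581]
orientation: [-3.027, 0.831, -0.006]
contact_force: [0.1, 0.8, -0.4]
grip_width: -0.0
```

```bash
python3 - <<'E'
from h import *
go([.5,-.2,.25])
p,d=grab("side","4"); p2,d2=grab("top","4")
for n,q,box in(("side",d,(212,250,288,342)),("top",d2,(212,255,255,300))):
    P=cloud(n,q); X=P[box[0]:box[1],box[2]:box[3]].reshape(-1,3); X=X[np.abs(X[:,2]-.128)<.01]
    s=np.linalg.lstsq(np.c_[X[:,:2],np.ones(len(X))],X[:,2],rcond=None)[0]; print(n,"lid z",np.median(X[:,2]),"slope front",s[:2]@U)
    im=p if n=="side" else p2; a=im[box[0]:box[1],box[2]:box[3]].max(2)<70; print("plug dark z",np.median(P[box[0]:box[1],box[2]:box[3]][a],0))
P=cloud("top",d2); R=P[185:225,270:312]; m=(np.abs(R[...,2]-.105)<.02); Z=R[m]; x=(Z[:,:2]-[.545,.04])@U; y=(Z[:,:2]-[.545,.04])@[-U[1],U[0]]
k=(x>.095)&(np.abs(y)<.015); print("clip line slope",np.polyfit(x[k],Z[k][:,2],1),x[k].min(),x[k].max(),k.sum())
x0,y0=262,155; a=cv2.resize(p[y0:y0+110,x0:x0+100,::-1],None,fx=4,fy=4,interpolation=2)
x0,y0=228,165; b=cv2.resize(p2[y0:y0+110,x0:x0+100,::-1],None,fx=4,fy=4,interpolation=2)
cv2.imwrite("pics/near4.png",np.hstack([b,a]))
for n in("side","top"):
    print(n,"bystander px diff", [int((np.abs(np.load(f"{n}_0.npz")["p"].astype(int)-(p if n=="side" else p2)).max(2)[b[0]:b[1],b[2]:b[3]]>60).sum()) for b in ([(275,325,195,245),(200,245,235,282)] if n=="side" else [(195,230,178,215),(140,182,260,302),(210,233,363,387),(215,275,408,490)])])
E
```

```text
t 11.65 tcp [ 0.4078 -0.2851  0.2581] F [ 0.11  0.81 -0.36] q [ 0.38  0.15  0.12  1.95 -0.02  1.04 -1.6 ]
shift mm [  35.8 -120.2    8.6] turn [-0.003 -0.003 -0.008]
side lid z 0.12506176723017873 slope front -0.0192536940068617
plug dark z [0.52589645 0.05149978 0.12773687]
top lid z 0.12550393580138233 slope front -0.014439473226622394
plug dark z [0.52550788 0.05110289 0.12936566]
clip line slope [-1.56875964  0.26218854] 0.09517510210273716 0.11364939643998313 37
side bystander px diff [0, 0]
top bystander px diff [0, 0, 0, 0]
```

View pics/near4.png

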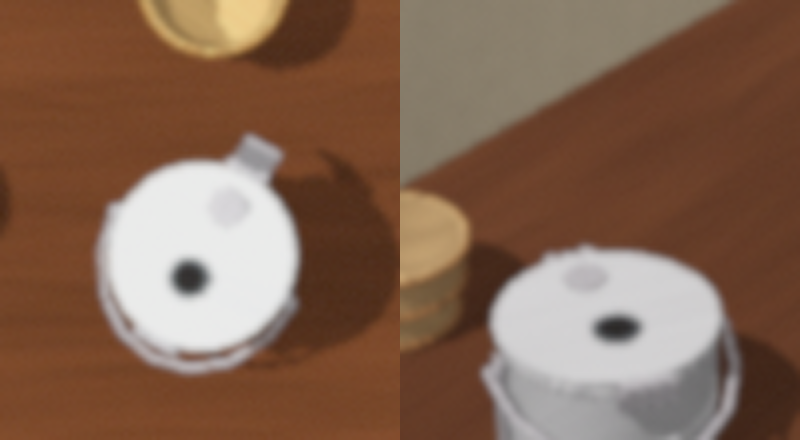

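The lid is level, the clip is folded (slope of about 1 rad), the plug is flush (about 3 mm above the lid), the bystanders are unchanged, and the arm is clear.

```bash
python3 -c "
from bench import r
print(r.hand_in())"
```

```text
the job is handed in; nothing more can be done
None
```

I pressed the lid shut at the thumb rest, folded the clip down over the rim, then pushed the vent plug in, and handed the job in at about 11.7 s of the 51 s allowed. The hand-in itself reports no verdict.

**Forces:** the lid and clip presses read at most about 3 N, and the plug bottomed out at about 12 N, well under the 25 N limit. These are readings taken at the end of each move, so brief peaks in between are not covered.

**Last checks, from both cameras:**
- **Lid:** its slope measured -0.014 to -0.019 rad, so it is shut.
- **Clip:** it is folded to roughly 1 rad, from a rough line fit to the top view's depth.
- **Plug:** its top is about 3 to 4 mm above the lid face, which matches fully in.
- **Surroundings:** none of the four bystanders changed in the top view, and the mortar and basket also showed no change in the side view. The arm ended clear of everything.
- **Carrier:** I saw no shift in the pictures, but I did not measure its final position separately.

**Disagreement:** early on, the two cameras placed the carrier about 8 mm apart. Comparing with the fingertip's known position showed the side view reading about 1.5 px low, so I relied mostly on the top view.

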